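# Hang the tube basket on the spring weigher

### The arm

A 7-joint arm with a two-finger parallel gripper is mounted at the origin on the work surface. World frame = base frame: x ahead of the robot, y to its left, z up, the work surface at z = 0. Lengths are in m, angles in rad, forces in N, time in s.
With the tool pointing down it reaches from about 0.4 to 0.85 m from the base axis. Payload 10.4 kg.
Tool frame: the origin (TCP) lies midway between the tips of the shut fingers; the grasp point (between the pads) lies 19 mm behind it (r.grasp_offset is the distance from the TCP to the grasp point, in m); x points along the fingers, y is the direction in which the jaws open and shut, and the axes are right-handed (so a half turn about x gives the same grasp; the last joint's range is limited). The gripper opens to 87 mm and grips with 3 to 60 N. Pads are 19 mm wide; open, the fingers measure 117 mm over their backs; the gripper's body (75 mm by 190 mm) begins 51 mm behind the grasp point.
Start: joints at [1.24, 0.332, -0.065, 1.46, 0.022, 1.35, -0.088], TCP at [0.189, -0.596, 0.199] pointing down, gripper open.
Joint ranges: [-2.6, 2.6], [-0.5, 2.12], [-1.47, 1.34], [0.16, 2.42], [-1.27, 4.41], [0.06, 2.06], [-2.6, 2.6]. Speed limits (rad/s): [2.22, 2.22, 2.79, 2.79, 3.14, 3.14, 3.14].

### API

Orientations are given as a unit quaternion [x, y, z, w].
In Python, from bench import r, vision, close_job gives the robot as it stands. The module is installed in compiled form; this text tells all that it offers.
- The arm moves only by the shell command python3 -m pendant 'ROWS' [OPENING] [FORCE]. ROWS is text: rows parted by semicolons, each of 6 numbers parted by spaces: the shift along the tool's x, y, z in units of 0.25 m (1.0 is 0.25 m), then the turn, a rotation vector about the tool's x, y, z in units of 1.5 rad (1.0 is 1.5 rad). A call has 1 to 8 rows; each row is the pose to reach, as a shift and turn from the pose commanded when the call began, along the tool's axes at that moment; what a row does not reach only later rows make up. A row lasts 1/10 s, in which the tool goes at most 50 mm and 8.59 degrees, less where a joint would pass 70% of its speed; a pose out of reach is approached as far as the arm can. A call with a number of a shift or a turn outside -1 to 1 is refused whole. A call with a gripper value outside its range is refused whole. OPENING is the gripper command: -1 is shut, 1 is fully open, values between are in proportion, set as the call begins (- or left out, the last holds). The fingers move at their own pace and stop on an object; FORCE is the grip in N (left out, the last holds). Time passes only in rows, so rows that repeat a pose let the fingers close. It gives the time, the measured TCP pose, the force and the opening at its end, in the units of the state.
- r.read_state(): the state, without advancing time (a new reading comes with each control period).
- vision.camera(name): name is "side" or "top" or "wrist"; returns (picture, depth): 384x512x3 uint8, blue, green, red; 384x512 float32, m along the optical axis (not along the pixel's ray), 0 where there is no reading.
- vision.get_calibration(name): a dict with "camera_matrix" (3x3 intrinsics, pixels), "k1" (the pictures are not rectified: a ray, as slopes to the right and down, at radius r is drawn at 1 + k1 r^2 times it, then the intrinsics apply), "rvec" (rotation vector, rad) and "tvec" (3), from world to camera coordinates, as OpenCV has them. Camera axes: x right, y down, z forward; pixel columns grow to the right and rows downward; lengths in m; the calibration is good to about 2 mm. A picture is of the moment at which its call begins: read the wrist's pose just before it. get_calibration takes no time and is no camera call; for the wrist camera it gives the pose at the moment of the call.
- close_job(): hands the job in, once; it reports no verdict.
The state is a dict: "time": time; "joint_positions": joint angles; "joint_vel": joint speeds; "joint_torque": joint torques, N m; "ee_pos": TCP position; "eef_rot": TCP orientation; "ft_force": force on the tool from outside, world axes, zero at the start; "torque": the same for the moment, N m; "width": finger opening in m.
Only numpy, scipy, OpenCV 4.12 (cv2) and the standard library are available. Lean on these libraries where they do the work, as an engineer would, in place of code of your own. Each camera call takes 0.05 s, during which the arm holds its last target. There are 200 camera calls.

### The job

Weigh the wire basket of sample tubes: lift it by the bar of its handle and lay that bar in both prongs of the spring weigher's hook. Ease it down with the sinking hook until the spring alone carries the weight, and only then let go, so that the hook neither drops nor springs back; do not jerk, overload or pull the hook to its stop. Move clear and wait until the basket hangs still, upright and free of the bench, leaving everything else where it is.

Things in the scene. Friction and masses are not known exactly. Their poses are not given: they have to be found in the camera images.
- basket: Steel wire basket, 84 x 112 mm, 50 mm high, packed with capped tubes reaching 82 mm above its underside. Stiff handle: 8 mm legs at its +y and -y ends, 124 mm apart, carry a level round bar, 10 mm thick, along y, 150 mm above the underside. Loose, on the bench; mass unknown, 130 to 460 g, centred under the bar. Origin: centre of the underside, z up.
- basket_bar (a point): Middle of the basket's handle bar, on its axis: grip it here from above, fingers closing along the basket's x. Axes as the basket's (y along the bar). Below it are 68 mm free down to the tube caps.
- weigher: Spring weigher, fixed. Grey U-shaped foot open towards -x (feet 20 mm wide, 15 mm high at y = +-97 mm, x from -75 to 150 mm), two upright guide rods at x = 150, y = +-28 mm, a crosshead 485 mm high, a graduated plate, a coil spring from crosshead to the carriage with the hook. Loaded from its open -x side. Origin on the bench, under the hook's seat, z up, column towards +x.
- hook (a joint): How far the carriage with the hook has sunk (m): 0 empty, grows downwards. Spring 40 N/m (25 mm per newton of load), lightly damped: left to itself it bobs for about 2 to 3 s. Lower stop at 0.135. Carriage and hook weigh 120 g, already balanced at 0.
- hook_seat (a point): Midway between the hook's two prongs, where the axis of a bar lying in both comes to rest; moves with the hook, 290 mm above the bench when empty. Axes as the weigher's: the bar must lie along y. Prongs: 8 mm wire in the planes y = +-42 mm, each with a 90-degree V notch, open upwards (mouth 34 mm), lowest point 17 mm below the seat, 76 mm free between them for fingers.
- hook_tip (a point): Upturned free end of the prong on the +y side (the other is its mirror image): 21 mm towards -x from the seat and 42 mm to its side, 25 mm above the seat. On the +x side of the notches the prongs run level, 21 mm above the seat at their upper edge, back to the carriage, 125 mm from the seat.
- jar: Bystander: white wide-mouth jar, 88 mm across, 101 mm high. Origin under its centre.
- rack: Bystander: low blue tube rack, 75 x 125 mm, 48 mm high. Origin under its centre.
- bottle_a: Bystander: glass bottle with a screw cap, 72 mm across, 145 mm high. Origin under its centre.
- bottle_b: Bystander: glass bottle with a screw cap, 66 mm across, 130 mm high. Origin under its centre.
- dishes: Bystander: three stacked Petri dishes, 90 mm across, 44 mm high. Origin under the centre.
- tipbox: Bystander: box of pipette tips, 85 x 120 mm, 57 mm high. Origin under its centre.
- pipette: Bystander: hand pipette lying along its own y axis, from 87 mm on the -y side to 205 mm on the +y side, 26 mm thick. Origin under the middle of its handle.
Not all that is in view belongs to the job. What is shaped like the basket but pink or purple is not meant.

How it is judged:
By the outcome, as a careful person would: the job done as asked, in the order asked, and still so for the second after the job is handed in, with the robot touching nothing.
It also fails if it takes over 64 s, if anything falls off the work surface, if the arm or the gripper's body presses on something with over 40 N, if the wrist force passes 120 N, or if a joint passes its speed limit or range.

## Working session

There is one attempt and no reset: what is moved stays moved. The work goes in short steps, Python scripts to look and compute and a shell command to move; the robot and the scene stay as the last step left them, time stands still between calls to the robot, and variables do not carry over. Pictures are saved under pics/ and viewed, about 8 in all and at most 12, crops included, and the job is handed in when it is done.

```bash
mkdir -p pics; cat > h.py <<'E'
import numpy as np, cv2
from scipy.spatial.transform import Rotation as R
from bench import r, vision, close_job
def cap(n,f=None):
    c=vision.get_calibration(n); p,d=vision.camera(n); p=np.array(p)
    np.savez('pics/%s.npz'%(f or n),p=p,d=d,K=c['camera_matrix'],k1=c['k1'],rv=c['rvec'],tv=c['tvec'])
    return p,d
def load(f): return np.load('pics/%s.npz'%f)
def rays(z,px):
    K=z['K'];px=np.atleast_2d(px).astype(float)
    return cv2.undistortPoints(px.reshape(-1,1,2),K,np.array([float(z['k1']),0,0,0])).reshape(-1,2)
def cloud(z,px=None):
    d=z['d']
    if px is None:
        v,u=np.mgrid[:d.shape[0],:d.shape[1]]; px=np.c_[u.ravel(),v.ravel()]
    px=np.atleast_2d(px); dd=d[px[:,1].astype(int),px[:,0].astype(int)]
    n=rays(z,px); c=np.c_[n*dd[:,None],dd]
    Rm=cv2.Rodrigues(z['rv'])[0]; w=(c-z['tv'].ravel())@Rm
    w[dd==0]=np.nan
    return w
def proj(z,P):
    P=np.atleast_2d(P).astype(float)
    return cv2.projectPoints(P,z['rv'],z['tv'],z['K'],np.array([float(z['k1']),0,0,0]))[0].reshape(-1,2)
def st():
    s=r.read_state(); return s
E
python3 - <<'E'
from h import *
s=st(); print({k:np.round(v,3) for k,v in s.items()}, r.grasp_offset)
a,_=cap('top','top0'); b,_=cap('side','side0')
cv2.imwrite('pics/top0.png',a); cv2.imwrite('pics/side0.png',b)
for n in('top0','side0'):
    z=load(n);print(n,-cv2.Rodrigues(z['rv'])[0].T@z['tv'].ravel())
E
```

```text
{'time': np.float64(0.0), 'joint_positions': array([ 1.24 ,  0.333, -0.065,  1.461,  0.022,  1.35 , -0.089]), 'joint_vel': array([ 0.001,  0.   , -0.   , -0.   , -0.001,  0.001,  0.   ]), 'joint_torque': array([ 0.0000e+00, -6.2326e+01,  2.5000e-02, -3.8990e+01, -6.1000e-02,
        4.0000e-02,  0.0000e+00]), 'ee_pos': array([ 0.189, -0.595,  0.199]), 'eef_rot': array([-0.699, -0.109,  0.699, -0.108]), 'ft_force': array([0.252, 0.017, 0.238]), 'torque': array([-0.007, -0.027,  0.024]), 'width': np.float64(0.087)} 0.0187
top0 [ 0.35317745 -0.12127978  1.48608726]
side0 [0.40106043 0.77141108 1.10779385]
```

```bash
python3 -c "
import cv2,numpy as np
a=cv2.imread('pics/top0.png');b=cv2.imread('pics/side0.png')
" ; ls pics
```

```text
side0.npz
side0.png
top0.npz
top0.png
```

View pics/top0.png

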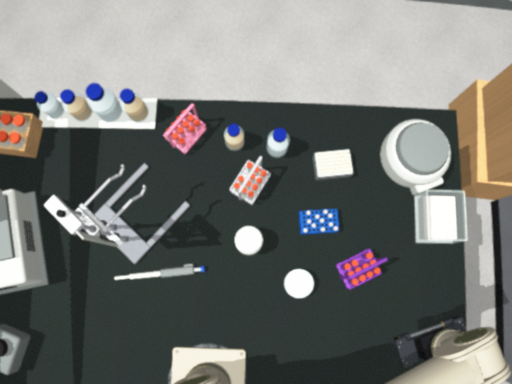

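View pics/side0.png

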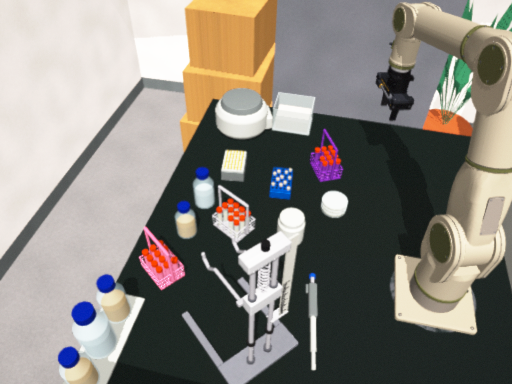

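Candidates in the top view are the pink basket (185,130), the grey steel basket (250,180) and the purple basket (361,268). By the description I choose the grey one. Next is a close crop of it and the weigher.

```bash
python3 - <<'E'
from h import *
a=cv2.imread('pics/top0.png');b=cv2.imread('pics/side0.png')
A=cv2.resize(a[130:230,210:310],(400,400),interpolation=2)   # x4
B=cv2.resize(a[150:275,40:200],(400,312),interpolation=2) #x2.5
C=cv2.resize(b[175:265,190:270],(400,450),interpolation=2)[:400]# x5
D=np.zeros((600,800,3),np.uint8)
D[:400,:400]=cv2.resize(a[140:220,210:290],(400,400),interpolation=2) #x5
D[:400,400:]=cv2.resize(a[150:280,40:170],(400,400),interpolation=2) #x3.077
cv2.imwrite('pics/c1.png',D[:400])
z=load('top0'); w=cloud(z).reshape(384,512,3)
for q in[(250,180),(185,230),(300,370),(145,260)]: print(q,w[q[1],q[0]].round(3))
def show(m,n):
    ys,xs=np.where(m)
    print(n,len(xs))
    for i in range(0,len(xs),max(1,len(xs)//30)): print((xs[i],ys[i]),w[ys[i],xs[i]].round(3),end=' ')
    print()
sub=np.zeros((384,512),bool);sub[140:215,215:285]=1
show(sub&(w[...,2]>.115)&(w[...,2]<.2),'bar')
sub[:]=0;sub[155:245,40:155]=1
show(sub&(w[...,2]>.24)&(w[...,2]<.36),'hook')
show(sub&(w[...,2]>.44),'head')
E
```

```text
(250, 180) [ 0.648 -0.116  0.084]
(185, 230) [ 0.491  0.094 -0.001]
(300, 370) [ 0.052 -0.292 -0.001]
(145, 260) [0.388 0.22  0.002]
bar 187
(np.int64(273), np.int64(140)) [ 0.772 -0.185  0.115] (np.int64(279), np.int64(140)) [ 0.762 -0.202  0.15 ] (np.int64(273), np.int64(141)) [ 0.767 -0.185  0.121] (np.int64(279), np.int64(141)) [ 0.76  -0.202  0.146] (np.int64(272), np.int64(142)) [ 0.765 -0.182  0.116] (np.int64(281), np.int64(142)) [ 0.759 -0.209  0.14 ] (np.int64(278), np.int64(143)) [ 0.761 -0.201  0.121] (np.int64(278), np.int64(144)) [ 0.759 -0.201  0.116] (np.int64(260), np.int64(157)) [ 0.705 -0.145  0.154] (np.int64(258), np.int64(159)) [ 0.7   -0.139  0.149] (np.int64(259), np.int64(160)) [ 0.696 -0.142  0.155] (np.int64(256), np.int64(162)) [ 0.69  -0.133  0.152] (np.int64(257), np.int64(163)) [ 0.686 -0.136  0.154] (np.int64(254), np.int64(165)) [ 0.681 -0.127  0.15 ] (np.int64(255), np.int64(166)) [ 0.676 -0.13   0.157] (np.int64(253), np.int64(168)) [ 0.669 -0.124  0.157] (np.int64(254), np.int64(169)) [ 0.667 -0.127  0.156] (np.int64(251), np.int64(171)) [ 0.661 -0
[... 3205 characters left out ...]
 (np.int64(72), np.int64(217)) [0.467 0.285 0.483] (np.int64(75), np.int64(218)) [0.464 0.278 0.484] (np.int64(78), np.int64(219)) [0.463 0.272 0.48 ] (np.int64(81), np.int64(220)) [0.463 0.272 0.461] (np.int64(60), np.int64(222)) [0.454 0.312 0.484] (np.int64(61), np.int64(223)) [0.452 0.31  0.482] (np.int64(64), np.int64(224)) [0.45  0.302 0.485] (np.int64(67), np.int64(225)) [0.448 0.295 0.485] (np.int64(72), np.int64(226)) [0.446 0.283 0.483] (np.int64(78), np.int64(227)) [0.444 0.268 0.484] (np.int64(71), np.int64(229)) [0.439 0.285 0.484] (np.int64(72), np.int64(231)) [0.435 0.282 0.485] (np.int64(78), np.int64(233)) [0.431 0.269 0.479] (np.int64(87), np.int64(236)) [0.428 0.261 0.441]
```

View pics/c1.png

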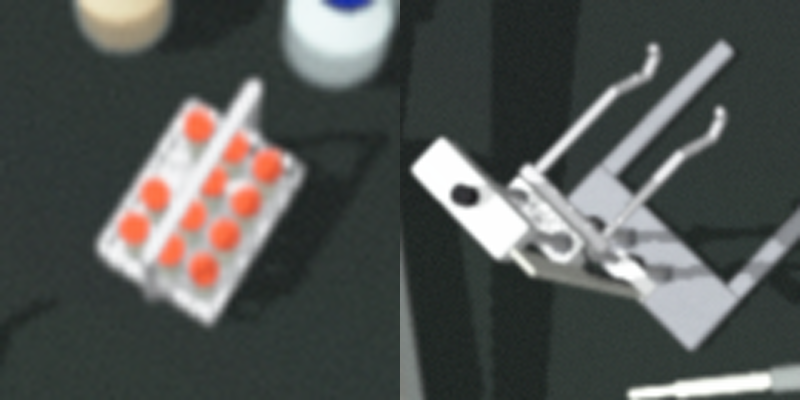

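The crop confirms the grey wire basket with red caps. Its bar runs from about (261,157) to (240,198) in the top view. The prong tips are at about (123,165.5) and (144,186.5). Now I fit the poses.

```bash
cat > fit.py <<'E'
from h import *
from scipy.optimize import least_squares
z=load('top0'); w=cloud(z).reshape(384,512,3)
def plane(z,px,h):
    n=rays(z,px); Rm=cv2.Rodrigues(z['rv'])[0]; C=-Rm.T@z['tv'].ravel()
    d=np.c_[n,np.ones(len(n))]@Rm; return C+d*((h-C[2])/d[:,2])[:,None]
# bar
sub=np.zeros((384,512),bool);sub[150:202,230:266]=1
P=w[sub&(w[...,2]>.145)&(w[...,2]<.165)]
c=P[:,:2].mean(0);u=np.linalg.svd(P[:,:2]-c)[2][0];u*=np.sign(u[0]);t=(P[:,:2]-c)@u
mid=c+u*(t.min()+t.max())/2
print('bar',len(P),mid.round(4),'dir deg',np.degrees(np.arctan2(u[1],u[0])).round(2),'len',np.ptp(t).round(3))
pe=plane(z,[(261,157),(240.4,198)],.15); print('ends',pe.round(3), pe.mean(0).round(3))
# weigher
tips=plane(z,[(122.9,165.6),(144,186.4)],.313); print('tips',tips.round(3),np.linalg.norm(tips[0]-tips[1]))
sub[:]=0; sub[150:275,60:200]=1
F=w[sub&(w[...,2]>.009)&(w[...,2]<.021)][:,:2]
Lm=w[sub&(w[...,2]>.298)&(w[...,2]<.318)&(np.arange(512)>98)[None]][:,:2]
def tol(p,q):
    a=q[2];Rm=np.array([[np.cos(a),-np.sin(a)],[np.sin(a),np.cos(a)]]); return (p-q[:2])@Rm
def boxd(p,x0,x1,y0,y1):
    dx=np.maximum(np.maximum(x0-p[:,0],p[:,0]-x1),0);dy=np.maximum(np.maximum(y0-p[:,1],p[:,1]-y1),0);return np.hypot(dx,dy)
def res(q):
    l=tol(F,q); d=np.abs(np.abs(l[:,1])-97)if 0 else np.abs(l[:,1])
    arm=np.where(l[:,0]<100,np.abs(l[:,1])-.097,0)
    m=tol(Lm,q); pr=np.where((m[:,0]>0)&(m[:,0]<.1),np.abs(m[:,1])-.042,0)
    tl=tol(tips[:,:2],q); 
    return np.r_[np.clip(np.where(l[:,0]<.09,arm,0),-.03,.03)*.3, np.clip(pr,-.02,.02), 10*(tl[:,0]+.021), 10*(np.abs(tl[:,1])-.042)]
best=min((least_squares(res,[.55,.2,a],loss='soft_l1',f_scale=.005) for a in np.radians([100,120,135,150])),key=lambda s:s.cost)
q=best.x; print('weigher',q[:2].round(4),np.degrees(q[2]).round(2),best.cost)
l=tol(F,q);print('foot ext x',np.percentile(l[:,0],[1,99]).round(3),'arm|y|',[np.abs(l[(l[:,0]<.08)&(l[:,1]*s>0),1]).mean().round(4) for s in(1,-1)])
m=tol(Lm,q);k=(m[:,0]>.02)&(m[:,0]<.1);print('prong y',[(m[k&(m[:,1]*s>0),1]).mean().round(4) for s in(1,-1)]);print('tips l',tol(tips[:,:2],q).round(4))
# project to side view
Z=load('side0');im=cv2.imread('pics/side0.png')
a=q[2];Rm=np.array([[np.cos(a),-np.sin(a)],[np.sin(a),np.cos(a)]])
W=lambda x,y,h:np.r_[q[:2]+Rm@[x,y],h]
pts=[W(-.021,s*.042,.315) for s in(1,-1)]+[W(-.075,s*.097,.015) for s in(1,-1)]+[W(0,s*.042,.29) for s in (1,-1)]+[np.r_[mid+u*s*.062,.155] for s in (-1,1)]+[W(.15,0,.485)]
S=4;x0,y0=170,170;big=cv2.resize(im[y0:y0+150,x0:x0+150],None,fx=S,fy=S,interpolation=2)
for p in proj(Z,pts): cv2.circle(big,tuple(int(round((v-o+.5)*S)) for v,o in zip(p,(x0,y0))),3,(0,255,0),1)
cv2.imwrite('pics/c2.png',big)
E
python3 fit.py
```

```text
bar 136 [ 0.6527 -0.1153] dir deg -29.89 len 0.129
ends [[ 0.706 -0.148  0.15 ]
 [ 0.578 -0.089  0.15 ]] [ 0.642 -0.118  0.15 ]
tips [[0.629 0.226 0.313]
 [0.574 0.164 0.313]] 0.08295912152582373
weigher [0.5864 0.2096] 138.84 0.003606962781416159
foot ext x [-0.071  0.198] arm|y| [np.float64(0.1207), np.float64(0.0942)]
prong y [np.float64(0.0413), np.float64(-0.0419)]
tips l [[-0.0214 -0.0408]
 [-0.0204  0.0421]]
```

View pics/c2.png

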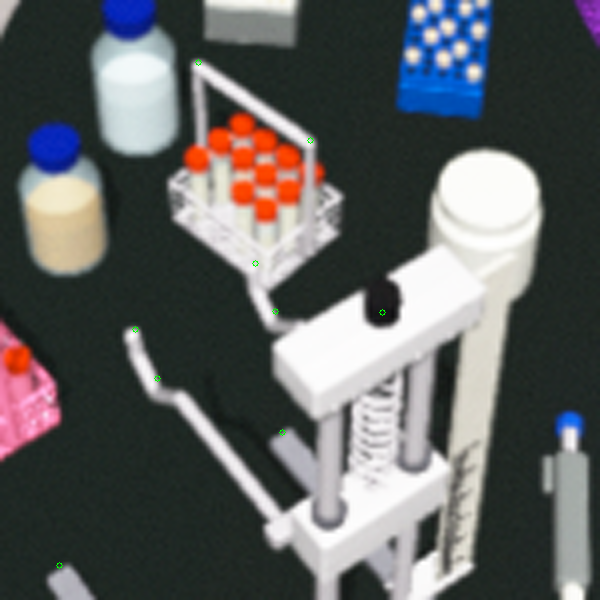

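The projected model points land on the hook tips, notches, foot ends and bar corners in the side view, so the fit is good. The seat is at (0.586, 0.210) with yaw 138.8°, and the bar is at (0.653, -0.115) with direction -29.9°.

```bash
cat > go.py <<'E'
from h import *
MID=np.array([.6527,-.1153]);BAR=-29.89
SEAT=np.array([.5864,.2096]);WY=48.84
A=np.radians(138.84);WX=np.array([np.cos(A),np.sin(A)])
def down(jaw): # tool x down, tool y at yaw jaw (deg)
    y=np.array([np.cos(np.radians(jaw)),np.sin(np.radians(jaw)),0]);x=np.array([0,0,-1.]);return np.c_[x,y,np.cross(x,y)]
def rows(p,jaw,p0=None,R0=None):
    """p: grasp-point target (world); prints one row towards it"""
    s=st(); R0=R.from_quat(s['eef_rot']).as_matrix() if R0 is None else R0; p0=np.array(s['ee_pos']) if p0 is None else p0
    t=np.array(p)+[0,0,-r.grasp_offset]
    d=R0.T@(t-p0)/.25; v=R.from_matrix(R0.T@down(jaw)).as_rotvec()/1.5
    print('row',np.r_[d,v].round(3),'dist mm',(np.linalg.norm(t-p0)*1e3).round(1),'ang',np.degrees(np.linalg.norm(v)*1.5).round(1))
def info():
    s=st();m=R.from_quat(s['eef_rot']).as_matrix()
    print('t',round(float(s['time']),2),'grasp',(s['ee_pos']+m[:,0]*r.grasp_offset*-1).round(4),'jaw',np.degrees(np.arctan2(m[1,1],m[0,1])).round(2),'xdown',m[:,0].round(3),'F',np.round(s['ft_force'],2),'w',round(float(s['width']),4),'q',np.round(s['joint_positions'],2))
E
python3 - <<'E'
from go import *
info()
for j in(BAR+90,BAR-90): rows([*MID,.23],j)
E
```

```text
t 0.1 grasp [ 0.1892 -0.5953  0.2173] jaw -72.36 xdown [-0.     0.001 -1.   ] F [ 0.46 -0.06 -0.91] w 0.0867 q [ 1.24  0.33 -0.06  1.46  0.02  1.35 -0.09]
row [-4.900e-02 -1.268e+00 -2.348e+00 -1.541e+00 -1.000e-03  0.000e+00] dist mm 667.3 ang 132.5
row [-4.900e-02 -1.268e+00 -2.348e+00  5.530e-01  0.000e+00  1.000e-03] dist mm 667.3 ang 47.5
```

```bash
python3 -m pendant '-0.1 -0.54 -1 0.28 0 0;-0.1 -0.54 -1 0.28 0 0;-0.1 -0.54 -1 0.28 0 0;-0.1 -0.54 -1 0.28 0 0;-0.1 -0.54 -1 0.28 0 0;-0.1 -0.54 -1 0.28 0 0;-0.1 -0.54 -1 0.28 0 0' 1; python3 - <<'E'
from go import *
info(); rows([*MID,.23],BAR-90)
c=vision.get_calibration('wrist');s=st();m=R.from_quat(s['eef_rot']).as_matrix()
C=-cv2.Rodrigues(np.array(c['rvec']))[0].T@np.ravel(c['tvec']);print('cam in tool',m.T@(C-s['ee_pos']))
E
```

```text
time: 0.8
ee_pos: [0.3915, -0.386, 0.2248]
eef_rot: [0.707, -0.036, -0.705, -0.037]
ft_force: [-0.6, -0.7, -0.3]
width: 0.0873
t 0.8 grasp [ 0.3915 -0.386   0.2435] jaw -95.9 xdown [ 0.002  0.001 -1.   ] F [-0.64 -0.73 -0.27] w 0.0873 q [ 0.88  0.16 -0.2   1.62  0.03  1.36 -1.  ]
row [ 5.700e-02 -1.184e+00 -9.280e-01  2.790e-01 -1.000e-03  1.000e-03] dist mm 376.4 ang 24.0
cam in tool [-0.18620838 -0.000757   -0.06500948]
```

```bash
python3 -m pendant '0.05 -0.99 -0.78 0.23 0 0;0.05 -0.99 -0.78 0.23 0 0;0.05 -0.99 -0.78 0.23 0 0;0.05 -0.99 -0.78 0.23 0 0;0.05 -0.99 -0.78 0.23 0 0;0.05 -0.99 -0.78 0.23 0 0;0.05 -0.99 -0.78 0.23 0 0;0.05 -0.99 -0.78 0.23 0 0' 1; python3 - <<'E'
from go import *
info(); rows([*MID,.225],BAR-90)
E
```

```text
time: 1.6
ee_pos: [0.6099, -0.1626, 0.2106]
eef_rot: [-0.689, 0.157, 0.69, 0.159]
ft_force: [-0.7, 0.9, -0.6]
width: 0.0871
t 1.6 grasp [ 0.6099 -0.1627  0.2293] jaw -115.84 xdown [-0.001  0.003 -1.   ] F [-0.65  0.93 -0.61] w 0.0871 q [ 0.46  0.37 -0.36  1.41  0.12  1.39 -1.92]
row [ 0.017 -0.245 -0.072  0.047  0.001  0.001] dist mm 63.9 ang 4.1
```

```bash
python3 -m pendant '0.017 -0.245 -0.072 0.047 0 0;0.017 -0.245 -0.072 0.047 0 0;0.017 -0.245 -0.072 0.047 0 0;0.017 -0.245 -0.072 0.047 0 0' 1; python3 - <<'E'
from go import *
info()
p,d=cap('wrist','wr1'); z=load('wr1'); info()
w=cloud(z).reshape(384,512,3)
P=w[(w[...,2]>.143)&(w[...,2]<.165)&(np.hypot(w[...,0]-MID[0],w[...,1]-MID[1])<.08)]
print(len(P))
if len(P)>20:
    c=P[:,:2].mean(0);u=np.linalg.svd(P[:,:2]-c)[2][0];t=(P[:,:2]-c)@u
    print(c, (c+u*(t.min()+t.max())/2).round(4),np.degrees(np.arctan2(u[1],u[0])),np.ptp(t),'perp offset of MID',(MID-c)@[-u[1],u[0]],'ztop',np.percentile(P[:,2],90))
rows([*MID,.15],BAR-90)
cv2.imwrite('pics/wr1.png',p)
E
```

```text
time: 2.0
ee_pos: [0.6507, -0.122, 0.2073]
eef_rot: [-0.682, 0.185, 0.683, 0.184]
ft_force: [-0.0, -0.5, -0.2]
width: 0.087
t 2.0 grasp [ 0.6507 -0.1219  0.226 ] jaw -120.29 xdown [-0.001 -0.001 -1.   ] F [-0.03 -0.55 -0.21] w 0.087 q [ 0.37  0.44 -0.36  1.32  0.15  1.41 -2.08]
t 2.05 grasp [ 0.6506 -0.1225  0.2262] jaw -120.36 xdown [-0.001 -0.001 -1.   ] F [0.26 0.85 0.38] w 0.0868 q [ 0.37  0.43 -0.36  1.32  0.15  1.41 -2.08]
1225
[ 0.66667938 -0.12195257] [ 0.6533 -0.1143] 150.1243328934859 0.13094879518004077 perp offset of MID 0.001194906953571876 ztop 0.1561131602422427
row [ 0.305 -0.03   0.007 -0.005 -0.    -0.001] dist mm 76.6 ang 0.5
```

View pics/wr1.png

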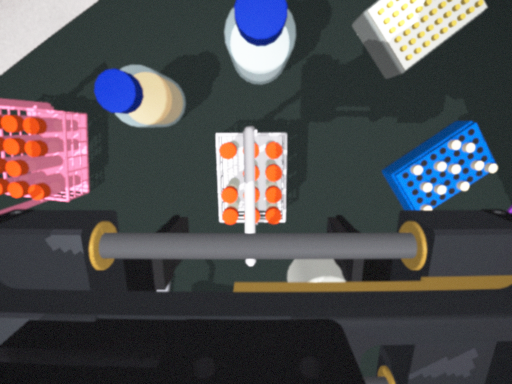

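The view shows the steel basket's bar from (250,130) to (250,262) between the fingers, and the pink basket and both bottles are clear. The wrist-camera fit of the bar agrees within about 1 mm. Descending.

```bash
python3 -m pendant '0.1 -0.03 0.007 -0.005 0 0;0.2 -0.03 0.007 -0.005 0 0;0.26 -0.03 0.007 -0.005 0 0;0.305 -0.03 0.007 -0.005 0 0;0.305 -0.03 0.007 -0.005 0 0;0.305 -0.03 0.007 -0.005 0 0' 1; python3 - <<'E'
from go import *
info(); rows([*MID,.15],BAR-90)
E
```

```text
time: 2.65
ee_pos: [0.6539, -0.1133, 0.1322]
eef_rot: [0.684, -0.182, -0.683, -0.182]
ft_force: [-0.0, -0.7, 0.2]
width: 0.087
t 2.65 grasp [ 0.6539 -0.1133  0.1509] jaw -119.84 xdown [ 0.001 -0.    -1.   ] F [-0.02 -0.73  0.24] w 0.087 q [ 0.36  0.48 -0.36  1.42  0.17  1.27 -2.1 ]
row [ 0.004  0.009  0.     0.001 -0.001  0.   ] dist mm 2.5 ang 0.1
```

```bash
python3 -m pendant '0 0.005 0 0 0 0;0 0.005 0 0 0 0;0 0.005 0 0 0 0;0 0.005 0 0 0 0;0 0.005 0 0 0 0;0 0.005 0 0 0 0;0 0.005 0 0 0 0;0 0.005 0 0 0 0' -1 30; python3 - <<'E'
from go import *
info()
E
```

```text
time: 3.45
ee_pos: [0.6531, -0.1139, 0.1314]
eef_rot: [0.683, -0.182, -0.683, -0.182]
ft_force: [0.5, 0.2, -0.1]
width: 0.0308
t 3.45 grasp [ 0.6531 -0.1138  0.1501] jaw -119.8 xdown [ 0. -0. -1.] F [ 0.46  0.17 -0.12] w 0.0308 q [ 0.36  0.48 -0.36  1.42  0.17  1.27 -2.1 ]
```

```bash
python3 -m pendant '0 0 0 0 0 0;0 0 0 0 0 0;0 0 0 0 0 0;0 0 0 0 0 0;0 0 0 0 0 0' -1 30; python3 - <<'E'
from go import *
info()
E
```

```text
time: 3.95
ee_pos: [0.6532, -0.1144, 0.1322]
eef_rot: [0.684, -0.182, -0.683, -0.182]
ft_force: [-2.5, -1.1, 5.5]
width: 0.0012
t 3.95 grasp [ 0.6532 -0.1144  0.1509] jaw -119.83 xdown [ 0.001 -0.001 -1.   ] F [-2.45 -1.06  5.49] w 0.0012 q [ 0.36  0.48 -0.36  1.42  0.17  1.27 -2.1 ]
```

The width is 1.2 mm, so the bar isn't between the pads. I look before doing anything else.

```bash
python3 - <<'E'
from go import *
p,d=cap('wrist','wr2'); b,_=cap('side','side2'); info()
z=load('side2'); g=proj(z,[[.653,-.114,.15]])[0];print(g)
D=np.zeros((400,800,3),np.uint8)
D[:300,:400]=cv2.resize(p,(400,300)); x,y=int(g[0])-40,int(g[1])-35
D[:,400:]=cv2.resize(b[y:y+80,x:x+80],(400,400),interpolation=2)
cv2.imwrite('pics/c3.png',D)
E
```

```text
t 4.05 grasp [ 0.6532 -0.1144  0.1509] jaw -119.84 xdown [ 0.001 -0.001 -1.   ] F [-1.69 -1.26  5.19] w 0.0007 q [ 0.36  0.48 -0.36  1.42  0.17  1.27 -2.1 ]
[232.44621199 195.89094495]
```

View pics/c3.png

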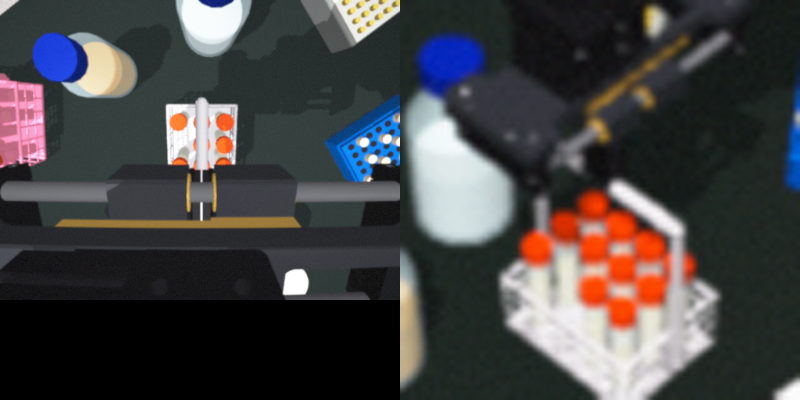

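The side view shows the closed fingertips at about mid-bar, around (600,170) in the crop. In the wrist view there is a white line between the fingers at (201,215). I can't tell yet whether the bar is between the pads, so I enlarge both.

```bash
python3 - <<'E'
from go import *
z=load('wr2');s=load('side2')
D=np.zeros((500,800,3),np.uint8)
D[:,:400]=cv2.resize(z['p'][195:295,218:298],(400,500),interpolation=2)
D[:,400:]=cv2.resize(s['p'][165:215,212:252],(400,500),interpolation=2)
cv2.imwrite('pics/c4.png',D)
w=cloud(z).reshape(384,512,3)
for v in range(150,292,8): print(v,w[v,250:272:3,2].round(3))
b=proj(z,[np.r_[MID,.155],np.r_[MID,.131]]);print(b)
E
```

```text
150 [0.152 0.156 0.156 0.157 0.156 0.154 0.004 0.006]
158 [0.152 0.154 0.156 0.156 0.156 0.153 0.083 0.005]
166 [0.151 0.154 0.156 0.156 0.156 0.153 0.005 0.005]
174 [0.151 0.155 0.155 0.155 0.156 0.154 0.005 0.005]
182 [0.151 0.155 0.155 0.155 0.155 0.153 0.075 0.005]
190 [0.152 0.155 0.155 0.156 0.155 0.152 0.005 0.005]
198 [0.003 0.155 0.156 0.155 0.155 0.152 0.004 0.004]
206 [0.078 0.155 0.156 0.155 0.156 0.153 0.005 0.004]
214 [0.083 0.156 0.156 0.155 0.155 0.152 0.083 0.005]
222 [0.166 0.166 0.166 0.166 0.165 0.166 0.17  0.171]
230 [0.178 0.178 0.179 0.179 0.178 0.178 0.18  0.234]
238 [0.241 0.243 0.243 0.242 0.241 0.241 0.242 0.242]
246 [0.243 0.243 0.244 0.244 0.243 0.244 0.243 0.244]
254 [0.245 0.243 0.243 0.245 0.244 0.245 0.244 0.244]
262 [0.205 0.206 0.205 0.205 0.206 0.204 0.207 0.217]
270 [0.204 0.206 0.206 0.205 0.205 0.205 0.206 0.22 ]
278 [0.206 0.205 0.205 0.205 0.205 0.205 0.206 0.222]
286 [0.253 0.254 0.254 0.253 0.254 0.254 0.254 0.254]
[[260.05670136 229.94266414]
 [259.75150644 217.58333907]]
```

View pics/c4.png

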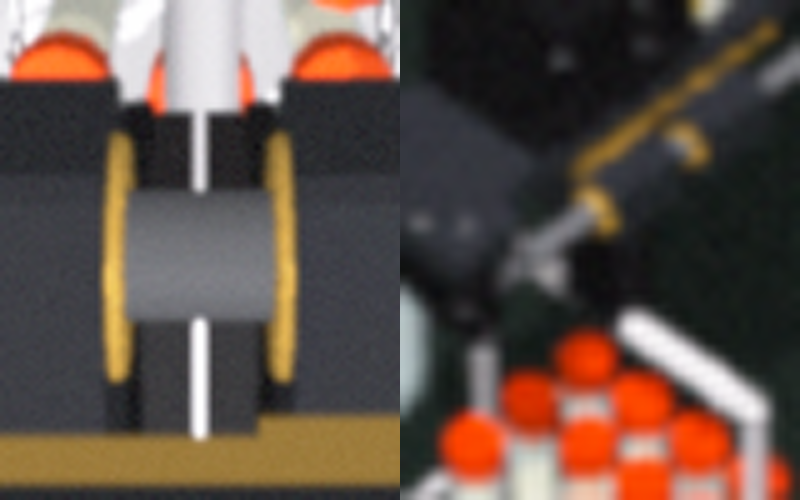

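```bash
python3 - <<'E'
from go import *
z=load('wr2');w=cloud(z).reshape(384,512,3);s=st();m=R.from_quat(s['eef_rot']).as_matrix()
L=lambda P:(P-s['ee_pos'])@m*1e3
np.set_printoptions(suppress=True)
for v in (205,210,213,215,217,219,221,224,228,231):
  print(v,[L(w[v,u]).round(0) for u in(246,252,260,268,274)])
zt=s['ee_pos']
for x in(0,-5,-12,-19,-24,-30): print('tip x',x,proj(z,[zt+m@np.array([x,y,-9.5])/1e3 for y in(-12,-5,5,12)]).round(1).tolist())
g=load('side2');print('side',[proj(g,zt+m@np.array([x,0,0])/1e3).round(1).tolist() for x in(0,-12,-24,-36)])
E
```

```text
205 [array([127., -14.,  28.]), array([-23.,  -4., -16.]), array([-24.,   1., -17.]), array([126.,  12.,  27.]), array([128.,  19.,  28.])]
210 [array([128., -14.,  34.]), array([-21.,  -4., -13.]), array([-24.,   1., -14.]), array([60.,  9., 13.]), array([-99.,   5., -37.])]
213 [array([127., -14.,  38.]), array([-21.,  -4., -11.]), array([-24.,   1., -12.]), array([49.,  9., 12.]), array([-102.,    5.,  -37.])]
215 [array([-25.,  -8., -11.]), array([-22.,  -4., -10.]), array([-23.,   1., -10.]), array([-24.,   6., -10.]), array([-103.,    5.,  -37.])]
217 [array([-30.,  -7., -11.]), array([-23.,  -4.,  -9.]), array([-23.,   1.,  -9.]), array([-28.,   6., -11.]), array([-103.,    5.,  -36.])]
219 [array([-32.,  -7., -11.]), array([-28.,  -4.,  -9.]), array([-28.,   1.,  -9.]), array([-31.,   6., -10.]), array([-102.,    5.,  -35.])]
221 [array([-36.,  -7., -11.]), array([-31.,  -4.,  -9.]), array([-31.,   1.,  -9.]), array([-35.,   6., -11.]), array([-103.,    5.,  -35.])]
224 [array([-40.,  -7., -11.]), array([-36.,  -4.,  -9.]), array([-37.,   1.,  -9.]), array([-42.,   5., -11.]), array([-109.,    4.,  -36.])]
228 [array([-47.,  -7., -11.]), array([-45.,  -4., -10.]), array([-43.,   1.,  -9.]), array([-47.,   5., -11.]), array([-111.,    4.,  -35.])]
231 [array([-51.,  -7., -11.]), array([-47.,  -4.,  -9.]), array([-48.,   1.,  -9.]), array([-47.,   5.,  -9.]), array([-111.,    4.,  -35.])]
tip x 0 [[241.3, 205.3], [251.2, 205.3], [265.4, 205.3], [275.3, 205.3]]
tip x -5 [[240.9, 207.4], [251.1, 207.4], [265.6, 207.4], [275.8, 207.4]]
tip x -12 [[240.3, 210.5], [250.8, 210.5], [265.9, 210.5], [276.5, 210.5]]
tip x -19 [[239.6, 213.8], [250.6, 213.8], [266.2, 213.8], [277.2, 213.8]]
tip x -24 [[239.1, 216.3], [250.4, 216.3], [266.5, 216.3], [277.7, 216.3]]
tip x -30 [[238.5, 219.5], [250.1, 219.5], [266.8, 219.5], [278.5, 219.5]]
side [[[232.5, 199.7]], [[232.4, 197.1]], [[232.4, 194.4]], [[232.3, 191.7]]]
```

The depth data settles it. The shut fingers end about 24 mm behind the stated TCP, level with the top of the bar, so they closed on top of it. I will open, go 23 mm lower and close again. This is safe whichever reading is right, because there are 68 mm below the bar and 51 mm above it.

```bash
python3 -m pendant '-0.02 0 0 0 0 0;-0.03 0 0 0 0 0;-0.03 0 0 0 0 0;-0.03 0 0 0 0 0;-0.03 0 0 0 0 0;-0.03 0 0 0 0 0' 0.2 30; python3 - <<'E'
from go import *
p,d=cap('wrist','wr3');info()
z=load('wr3');w=cloud(z).reshape(384,512,3);s=st();m=R.from_quat(s['eef_rot']).as_matrix()
q=(w-s['ee_pos'])@m*1e3
k=(np.abs(q[...,1])<75)&(q[...,0]<15)&(q[...,0]>-60)&(np.abs(q[...,2]+9)<3)&(np.abs(q[...,1])>8)
print(k.sum()); P=q[k]
for lo in range(-72,72,8):
    a=P[(P[:,1]>=lo)&(P[:,1]<lo+8)]
    if len(a):print(lo,len(a),'lowest x',a[:,0].max().round(1))
P=w[(w[...,2]>.143)&(w[...,2]<.159)&(np.hypot(w[...,0]-MID[0],w[...,1]-MID[1])<.08)]
c=P[:,:2].mean(0);u=np.linalg.svd(P[:,:2]-c)[2][0];print('bar yaw',np.degrees(np.arctan2(u[1],u[0])),'perp off',(MID-c)@[-u[1],u[0]])
E
```

```text
time: 4.65
ee_pos: [0.6529, -0.1138, 0.1386]
eef_rot: [-0.683, 0.182, 0.683, 0.182]
ft_force: [0.5, 0.7, -0.3]
width: 0.0405
t 4.7 grasp [ 0.653  -0.1138  0.1574] jaw -119.8 xdown [-0. -0. -1.] F [-0.25  0.99 -1.12] w 0.0449 q [ 0.36  0.48 -0.36  1.41  0.17  1.28 -2.1 ]
628
-32 200 lowest x -24.0
-24 113 lowest x -22.7
16 147 lowest x -23.7
24 168 lowest x -24.1
bar yaw 150.28707805708734 perp off 0.001275643318238923
```

```bash
python3 -m pendant '0 0 0 0 0 0;0.04 0 0 0 0 0;0.08 0 0 0 0 0;0.12 0 0 0 0 0;0.12 0 0 0 0 0;0.12 0 0 0 0 0' 0.2 30 && python3 -m pendant '0 0 0 0 0 0;0 0 0 0 0 0;0 0 0 0 0 0;0 0 0 0 0 0;0 0 0 0 0 0;0 0 0 0 0 0;0 0 0 0 0 0;0 0 0 0 0 0' -1 30;  python3 - <<'E'
from go import *
info()
E
```

```text
time: 5.3
ee_pos: [0.6528, -0.1138, 0.1084]
eef_rot: [-0.683, 0.182, 0.684, 0.182]
ft_force: [-0.1, 0.3, -0.0]
width: 0.052
time: 6.1
ee_pos: [0.6529, -0.1141, 0.1089]
eef_rot: [-0.683, 0.182, 0.683, 0.182]
ft_force: [-0.3, 0.1, 1.5]
width: 0.009
t 6.1 grasp [ 0.6529 -0.1141  0.1276] jaw -119.82 xdown [-0. -0. -1.] F [-0.33  0.08  1.5 ] w 0.009 q [ 0.36  0.5  -0.35  1.45  0.18  1.23 -2.1 ]
```

It is gripped, at 9 mm. Lifting slowly and checking the weight.

```bash
python3 -m pendant '0 0 0 0 0 0;-0.02 0 0 0 0 0;-0.05 0 0 0 0 0;-0.1 0 0 0 0 0;-0.16 0 0 0 0 0;-0.2 0 0 0 0 0;-0.2 0 0 0 0 0;-0.2 0 0 0 0 0' -1 30;  python3 - <<'E'
from go import *
info()
p,d=cap('side','s4');F=[]
for i in range(6):
    vision.camera('top');F.append(st()['ft_force'])
print(np.mean(F,0),np.std(F,0)); info()
cv2.imwrite('pics/s4.png',cv2.resize(p[130:270,160:330],None,fx=3,fy=3))
E
```

```text
time: 6.9
ee_pos: [0.6531, -0.1139, 0.1591]
eef_rot: [0.684, -0.182, -0.683, -0.182]
ft_force: [-0.3, -0.2, -3.7]
width: 0.0089
t 6.9 grasp [ 0.6531 -0.1139  0.1778] jaw -119.81 xdown [ 0.001 -0.    -1.   ] F [-0.31 -0.18 -3.74] w 0.0089 q [ 0.36  0.46 -0.36  1.39  0.16  1.32 -2.09]
[-0.11963205 -0.1863086  -3.77060915] [0.40095707 0.17418439 0.61222175]
t 7.25 grasp [ 0.6529 -0.1138  0.1772] jaw -119.8 xdown [-0.001  0.    -1.   ] F [-0.49 -0.07 -3.71] w 0.009 q [ 0.36  0.46 -0.36  1.39  0.16  1.32 -2.09]
```

View pics/s4.png

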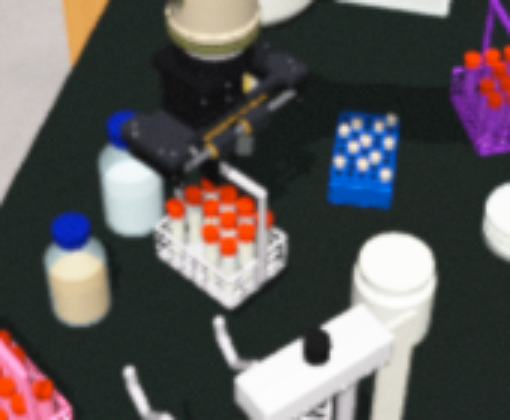

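The basket is lifted clean and hangs level, with a load of about 3.75 N, so I expect about 94 mm of sink. Next I raise it and swing to 130 mm in front of the hook.

```bash
python3 -m pendant '-0.08 0 0 0 0 0;-0.2 0 0 0 0 0;-0.35 0 0 0 0 0;-0.46 0 0 0 0 0;-0.5 0 0 0 0 0;-0.508 0 0 0 0 0;-0.508 0 0 0 0 0' -1 30;  python3 - <<'E'
from go import *
info(); rows([*(SEAT-WX*.13),.327-.0223],-41.16)
E
```

```text
time: 7.95
ee_pos: [0.6526, -0.1138, 0.2843]
eef_rot: [-0.683, 0.182, 0.684, 0.182]
ft_force: [-0.5, -0.2, -4.8]
width: 0.0092
t 7.95 grasp [ 0.6527 -0.1138  0.303 ] jaw -119.8 xdown [-0.002  0.    -1.   ] F [-0.49 -0.22 -4.84] w 0.0092 q [ 0.35  0.42 -0.36  1.19  0.14  1.56 -2.08]
row [-0.007 -0.888  0.363 -0.915  0.001  0.   ] dist mm 240.0 ang 78.6
```

```bash
python3 -m pendant '0 -0.03 0.012 -0.03 0 0;0 -0.09 0.036 -0.09 0 0;0 -0.16 0.066 -0.165 0 0;0 -0.24 0.098 -0.245 0 0;0 -0.32 0.13 -0.33 0 0;0 -0.4 0.163 -0.41 0 0;0 -0.48 0.196 -0.49 0 0;0 -0.56 0.229 -0.575 0 0' -1 30;  python3 - <<'E'
from go import *
info(); rows([*(SEAT-WX*.13),.327-.0223],-41.16)
E
```

```text
time: 8.75
ee_pos: [0.6723, 0.0368, 0.2834]
eef_rot: [-0.695, -0.122, 0.698, -0.122]
ft_force: [1.0, -0.0, -4.7]
width: 0.0088
t 8.75 grasp [0.6724 0.0368 0.3021] jaw -70.09 xdown [-0.003 -0.    -1.   ] F [ 0.98 -0.02 -4.7 ] w 0.0088 q [ 0.23  0.47 -0.54  1.14  0.24  1.59 -1.48]
row [-0.011 -0.312 -0.164 -0.337  0.002  0.001] dist mm 88.1 ang 28.9
```

```bash
python3 -m pendant '0 -0.08 -0.042 -0.085 0 0;0 -0.15 -0.08 -0.165 0 0;-0.005 -0.215 -0.113 -0.235 0 0;-0.01 -0.265 -0.14 -0.29 0 0;-0.011 -0.3 -0.158 -0.325 0 0;-0.011 -0.312 -0.164 -0.337 0 0;-0.011 -0.312 -0.164 -0.337 0 0;-0.011 -0.312 -0.164 -0.337 0 0' -1 30;  cat > chk.py <<'E'
from go import *
import sys
n=sys.argv[1]; info(); p,d=cap('side','s_'+n); p2,d2=cap('wrist','w_'+n); s=st(); m=R.from_quat(s['eef_rot']).as_matrix()
w=cloud(load('w_'+n)).reshape(-1,3); q=(w-s['ee_pos'])@m
k=(q[:,0]<-.035)&(q[:,0]>-.052)&(np.abs(q[:,1])<.02)&(np.abs(q[:,2])<.085)&(q[:,2]<-.013)
P=w[k];print('bar pts',len(P))
c=P[:,:2].mean(0);u=np.linalg.svd(P[:,:2]-c)[2][0]
L=q[k];print('tool z range',L[:,2].min().round(4),L[:,2].max().round(4),'tool y',L[:,1].mean().round(4),'top z',np.percentile(P[:,2],85).round(4))
W=np.array([[np.cos(A),np.sin(A)],[-np.sin(A),np.cos(A)]])
lc=W@(c-SEAT);du=W@u; a=np.degrees(np.arctan2(-du[0]*np.sign(du[1]),abs(du[1])))
x0=lc[0]-du[0]/du[1]*lc[1]
print('bar in weigher frame: x at y=0 %.4f, yaw err deg %.2f, tcp local %s'%(x0,a,(W@(np.array(s['ee_pos'])[:2]-SEAT)).round(4)))
E
python3 chk.py a; python3 -c "
from go import *
rows([*(SEAT-WX*.13),.327-.0223],-41.16)"
```

```text
time: 9.55
ee_pos: [0.6853, 0.1224, 0.2877]
eef_rot: [-0.644, -0.29, 0.645, -0.29]
ft_force: [0.7, -0.0, -3.2]
width: 0.0086
t 9.55 grasp [0.6853 0.1224 0.3064] jaw -41.54 xdown [-0.001 -0.001 -1.   ] F [ 0.71 -0.01 -3.22] w 0.0086 q [ 0.13  0.54 -0.63  1.06  0.31  1.63 -1.13]
bar pts 1849
tool z range -0.0667 -0.013 tool y -0.0005 top z 0.3351
bar in weigher frame: x at y=0 -0.1315, yaw err deg -0.35, tcp local [-0.132   0.0005]
row [ 0.009 -0.008 -0.002 -0.004  0.    -0.   ] dist mm 3.1 ang 0.4
```

Bar axis is at z 0.330, which is mid-clearance between the prong tips and the caps. Yaw error is 0.35°. I advance to 45 mm before the seat and look.

```bash
python3 -m pendant '0 -0.03 -0.002 -0.004 0 0;0 -0.09 -0.002 -0.004 0 0;0 -0.16 -0.002 -0.004 0 0;0 -0.23 -0.002 -0.004 0 0;0 -0.29 -0.002 -0.004 0 0;0 -0.33 -0.002 -0.004 0 0;0 -0.345 -0.002 -0.004 0 0;0 -0.345 -0.002 -0.004 0 0' -1 30; python3 chk.py b; python3 - <<'E'
from go import *
a=load('s_b')['p'];b=load('w_b')['p']
D=np.zeros((480,800,3),np.uint8); D[:,:480]=cv2.resize(a[150:270,190:310],(480,480),interpolation=2); D[:240,480:]=cv2.resize(b,(320,240))
cv2.imwrite('pics/c5.png',D)
E
```

```text
time: 10.45
ee_pos: [0.6209, 0.1809, 0.2888]
eef_rot: [0.644, 0.293, -0.644, 0.293]
ft_force: [-0.7, -0.6, -3.3]
width: 0.0089
t 10.45 grasp [0.6209 0.1809 0.3075] jaw -41.07 xdown [ 0. -0. -1.] F [-0.66 -0.63 -3.26] w 0.0089 q [ 0.11  0.43 -0.68  1.22  0.26  1.58 -1.24]
bar pts 1854
tool z range -0.0668 -0.013 tool y -0.0009 top z 0.3357
bar in weigher frame: x at y=0 -0.0451, yaw err deg 0.10, tcp local [-0.046  -0.0008]
```

View pics/c5.png

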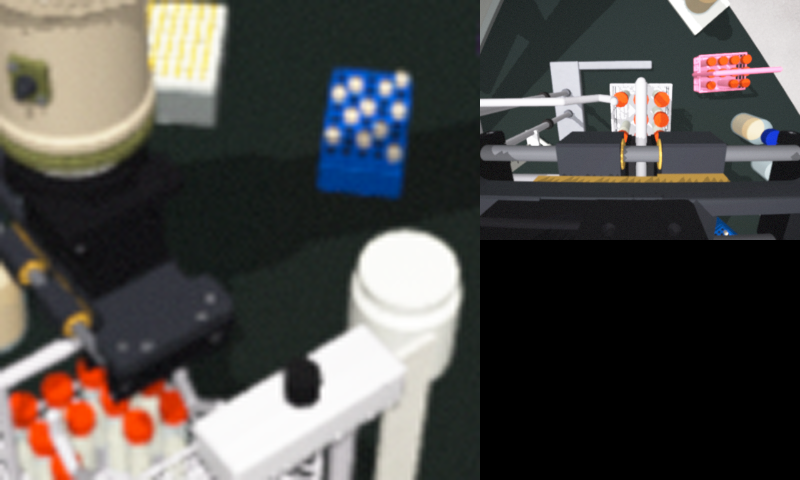

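The wrist view shows the far prong at (480–610, 100) pointing at the bar, below bar height and inside the handle leg. I measure it in the same frame as the bar.

```bash
cat > pr.py <<'E'
from go import *
import sys
W=np.array([[np.cos(A),np.sin(A)],[-np.sin(A),np.cos(A)]])
for n in sys.argv[1:]:
    w=cloud(load(n)).reshape(-1,3); l=np.c_[(w[:,:2]-SEAT)@W.T,w[:,2]]
    for s in(1,-1):
        k=(np.abs(l[:,1]-s*.042)<.012)&(l[:,2]>.16)&(l[:,2]<.345)
        for lo in np.arange(-.035,.09,.008):
            a=l[k&(l[:,0]>=lo)&(l[:,0]<lo+.008)]
            if len(a)>3: print(n,s,'x %.3f'%lo,len(a),'y %.4f z med %.4f max %.4f min %.4f'%(np.median(a[:,1]),np.median(a[:,2]),a[:,2].max(),a[:,2].min()))
E
python3 pr.py w_b s_b
```

```text
w_b 1 x -0.035 7 y 0.0316 z med 0.1845 max 0.1858 min 0.1840
w_b 1 x 0.045 44 y 0.0360 z med 0.3089 max 0.3103 min 0.3049
w_b 1 x 0.053 36 y 0.0360 z med 0.3092 max 0.3110 min 0.3070
w_b 1 x 0.061 35 y 0.0360 z med 0.3093 max 0.3120 min 0.3072
w_b 1 x 0.069 111 y 0.0372 z med 0.3110 max 0.3133 min 0.3070
w_b 1 x 0.077 136 y 0.0376 z med 0.3112 max 0.3133 min 0.3064
w_b 1 x 0.085 130 y 0.0377 z med 0.3113 max 0.3135 min 0.3072
w_b -1 x -0.035 205 y -0.0425 z med 0.1849 max 0.2638 min 0.1829
w_b -1 x -0.027 469 y -0.0449 z med 0.2624 max 0.3168 min 0.1829
w_b -1 x -0.019 292 y -0.0466 z med 0.2630 max 0.3165 min 0.1831
w_b -1 x -0.011 245 y -0.0473 z med 0.2301 max 0.2969 min 0.1833
w_b -1 x -0.003 160 y -0.0461 z med 0.2836 max 0.2894 min 0.1974
w_b -1 x 0.005 176 y -0.0456 z med 0.2894 max 0.2954 min 0.2816
w_b -1 x 0.013 206 y -0.0453 z med 0.2972 max 0.3039 min 0.2886
w_b -1 x 0.021 241 y -0.0454 z med 0.3064 max 0.3132 min 0.2989
w_b -1 x 0.029 176 y -0.0453 z med 0.3115 max 0.3133 min 0.3063
w_b -1 x 0.037 155 y -0.0453 z med 0.3114 max 0.3135 min 0.3087
w_b -1 x 0.045 157 y -0.0
[... 1156 characters left out ...]
2 min 0.1820
s_b -1 x 0.005 5 y -0.0452 z med 0.2884 max 0.2906 min 0.2819
s_b -1 x 0.013 7 y -0.0452 z med 0.2970 max 0.3033 min 0.2898
s_b -1 x 0.021 8 y -0.0459 z med 0.3070 max 0.3109 min 0.2956
s_b -1 x 0.029 10 y -0.0431 z med 0.3111 max 0.3125 min 0.3091
s_b -1 x 0.037 11 y -0.0431 z med 0.3108 max 0.3120 min 0.3091
s_b -1 x 0.045 12 y -0.0441 z med 0.3112 max 0.3133 min 0.3065
s_b -1 x 0.053 12 y -0.0430 z med 0.3105 max 0.3122 min 0.3085
s_b -1 x 0.061 8 y -0.0444 z med 0.3102 max 0.3136 min 0.3071
s_b -1 x 0.069 10 y -0.0436 z med 0.3102 max 0.3122 min 0.3079
s_b -1 x 0.077 8 y -0.0439 z med 0.3095 max 0.3123 min 0.3088
s_b -1 x 0.085 11 y -0.0437 z med 0.3097 max 0.3140 min 0.3088
```

Prong tips top out at 0.317, the bar underside is at about 0.3255, and the caps are at 0.263 with the notch bottom at 0.273. All clear. The prongs are centred about 3 mm towards -y, so I shift 2.5 mm that way and advance 45 mm over the notches.

```bash
python3 -m pendant '0 -0.015 -0.01 0 0 0;0 -0.045 -0.01 0 0 0;0 -0.08 -0.01 0 0 0;0 -0.115 -0.01 0 0 0;0 -0.145 -0.01 0 0 0;0 -0.168 -0.01 0 0 0;0 -0.18 -0.01 0 0 0;0 -0.18 -0.01 0 0 0' -1 30; python3 chk.py c; python3 pr.py w_c | awk '$4>-0.03&&$4<0.04'
```

```text
time: 11.35
ee_pos: [0.5885, 0.2126, 0.2887]
eef_rot: [0.644, 0.293, -0.643, 0.293]
ft_force: [-0.3, 0.2, -2.5]
width: 0.0088
t 11.35 grasp [0.5885 0.2126 0.3074] jaw -41.05 xdown [ 0. -0. -1.] F [-0.31  0.17 -2.51] w 0.0088 q [ 0.08  0.38 -0.7   1.28  0.24  1.56 -1.3 ]
bar pts 1857
tool z range -0.0668 -0.013 tool y -0.0008 top z 0.3358
bar in weigher frame: x at y=0 0.0004, yaw err deg 0.11, tcp local [-0.0004 -0.0034]
w_c -1 x -0.027 275 y -0.0490 z med 0.2625 max 0.3162 min 0.1835
w_c -1 x -0.019 377 y -0.0465 z med 0.2963 max 0.3174 min 0.1826
w_c -1 x -0.011 205 y -0.0451 z med 0.2961 max 0.3353 min 0.1832
w_c -1 x -0.003 723 y -0.0423 z med 0.3351 max 0.3374 min 0.3309
w_c -1 x 0.005 147 y -0.0462 z med 0.2897 max 0.3315 min 0.1834
w_c -1 x 0.013 356 y -0.0464 z med 0.2625 max 0.3037 min 0.1833
w_c -1 x 0.021 388 y -0.0474 z med 0.2991 max 0.3126 min 0.1830
w_c -1 x 0.029 289 y -0.0466 z med 0.3104 max 0.3140 min 0.1830
w_c -1 x 0.037 326 y -0.0467 z med 0.3089 max 0.3137 min 0.1830
```

Aligned, with bar x error 0.4 mm and yaw error 0.1°. I lower 32 mm to just above the notches, averaging the load there.

```bash
python3 -m pendant '0.01 0 0 0 0 0;0.03 0 0 0 0 0;0.055 0 0 0 0 0;0.08 0 0 0 0 0;0.105 0 0 0 0 0;0.12 0 0 0 0 0;0.128 0 0 0 0 0;0.128 0 0 0 0 0' -1 30; cat > av.py <<'E'
from go import *
F=[];Z=[]
for i in range(24):
    vision.camera('top');s=st();F.append(s['ft_force']);Z.append(s['ee_pos'][2])
print('meanF',np.mean(F,0).round(3),'sem',(np.std(F,0)/5).round(3),'z',np.mean(Z).round(4)); info()
E
python3 av.py
```

```text
time: 12.25
ee_pos: [0.5887, 0.2122, 0.2564]
eef_rot: [-0.644, -0.293, 0.644, -0.293]
ft_force: [-0.5, -0.3, -3.5]
width: 0.0088
meanF [ 0.229 -0.101 -3.739] sem [0.111 0.086 0.101] z 0.2567
t 13.45 grasp [0.5888 0.2122 0.2753] jaw -41.08 xdown [ 0. -0. -1.] F [ 0.96 -0.04 -3.14] w 0.0089 q [ 0.09  0.39 -0.7   1.34  0.25  1.5  -1.3 ]
```

Load is 3.74 ± 0.10 N, so expected sink is about 93 mm, with contact in about 8.5 mm. Lowering smoothly.

```bash
python3 -m pendant '0.008 0 0 0 0 0;0.02 0 0 0 0 0;0.032 0 0 0 0 0;0.044 0 0 0 0 0;0.06 0 0 0 0 0;0.078 0 0 0 0 0;0.098 0 0 0 0 0;0.118 0 0 0 0 0' -1 30; python3 -m pendant '0.02 0 0 0 0 0;0.04 0 0 0 0 0;0.06 0 0 0 0 0;0.08 0 0 0 0 0;0.095 0 0 0 0 0;0.107 0 0 0 0 0;0.115 0 0 0 0 0;0.118 0 0 0 0 0' -1 30; python3 chk.py d; python3 pr.py w_d | awk '$4>-0.03&&$4<0.09'; python3 av.py
```

```text
time: 14.25
ee_pos: [0.5888, 0.2122, 0.2267]
eef_rot: [0.644, 0.293, -0.644, 0.293]
ft_force: [0.2, 0.3, -2.0]
width: 0.009
time: 15.05
ee_pos: [0.5888, 0.2122, 0.1975]
eef_rot: [0.644, 0.293, -0.644, 0.293]
ft_force: [-1.8, 0.5, -1.6]
width: 0.0089
t 15.05 grasp [0.5888 0.2122 0.2162] jaw -41.08 xdown [ 0. -0. -1.] F [-1.77  0.47 -1.64] w 0.0089 q [ 0.1   0.42 -0.69  1.43  0.27  1.39 -1.32]
bar pts 2622
tool z range -0.0667 -0.013 tool y -0.0014 top z 0.245
bar in weigher frame: x at y=0 0.0012, yaw err deg 0.16, tcp local [-0.0001 -0.0035]
w_d -1 x -0.027 2197 y -0.0398 z med 0.3146 max 0.3355 min 0.1603
w_d -1 x -0.019 2680 y -0.0385 z med 0.3149 max 0.3418 min 0.1602
w_d -1 x -0.011 2254 y -0.0347 z med 0.3128 max 0.3419 min 0.1705
w_d -1 x -0.003 1910 y -0.0344 z med 0.3080 max 0.3418 min 0.2413
w_d -1 x 0.005 2218 y -0.0352 z med 0.3139 max 0.3419 min 0.1630
w_d -1 x 0.013 2518 y -0.0386 z med 0.3148 max 0.3418 min 0.1607
w_d -1 x 0.021 2334 y -0.0407 z med 0.3143 max 0.3351 min 0.1607
w_d -1 x 0.029 2226 y -0.0405 z med 0.3144 max 0.3359 min 0.1612
w_d -1 x 0.037 807 y -0.0368 z med 0.3081 max 0.3403 min 0.2560
w_d -1 x 0.045 1026 y -0.0356 z med 0.3079 max 0.3402 min 0.2560
w_d -1 x 0.053 1005 y -0.0358 z med 0.3078 max 0.3352 min 0.2560
w_d -1 x 0.061 975 y -0.0357 z med 0.3077 max 0.3294 min 0.2554
w_d -1 x 0.069 892 y -0.0360 z med 0.3075 max 0.3103 min 0.2558
w_d -1 x 0.077 1374 y -0.0387 z med 0.2990 max 0.3103 min 0.2554
w_d -1 x 0.085 287 y -0.0445 z med 0.2593 max 0.3000 min 0.2550
meanF [-0.655  0.148 -1.266] sem [0.086 0.087 0.107] z 0.1976
t 16.35 grasp [0.5888 0.2122 0.2163] jaw -41.08 xdown [ 0. -0. -1.] F [-1.08  0.38 -1.67] w 0.0088 q [ 0.1   0.42 -0.69  1.43  0.27  1.39 -1.32]
```

Load is transferring: sink is about 53 mm and the wrist still carries 1.27 N, with a 0.6 N sideways bind towards the column. I shift 1 mm that way to relieve it and lower another 28 mm.

```bash
python3 -m pendant '0.01 -0.004 0 0 0 0;0.025 -0.004 0 0 0 0;0.045 -0.004 0 0 0 0;0.065 -0.004 0 0 0 0;0.085 -0.004 0 0 0 0;0.1 -0.004 0 0 0 0;0.109 -0.004 0 0 0 0;0.112 -0.004 0 0 0 0' -1 30; python3 chk.py e; python3 pr.py w_e | awk '$4>0.07&&$4<0.09'; python3 av.py
```

```text
time: 17.15
ee_pos: [0.588, 0.213, 0.1694]
eef_rot: [0.644, 0.293, -0.644, 0.293]
ft_force: [0.5, 1.2, -1.1]
width: 0.0089
t 17.15 grasp [0.588  0.213  0.1881] jaw -41.07 xdown [-0.  0. -1.] F [ 0.53  1.19 -1.14] w 0.0089 q [ 0.1   0.43 -0.69  1.47  0.28  1.33 -1.33]
bar pts 2615
tool z range -0.0667 -0.013 tool y -0.0011 top z 0.2171
bar in weigher frame: x at y=0 0.0017, yaw err deg 0.57, tcp local [ 0.001  -0.0036]
w_e -1 x 0.077 1439 y -0.0385 z med 0.2716 max 0.2830 min 0.2284
w_e -1 x 0.085 316 y -0.0442 z med 0.2324 max 0.2733 min 0.2285
meanF [ 0.133  1.691 -0.592] sem [0.083 0.138 0.055] z 0.1697
t 18.45 grasp [0.588  0.2129 0.1883] jaw -41.08 xdown [ 0. -0. -1.] F [-0.1   2.61  0.08] w 0.0085 q [ 0.1   0.43 -0.69  1.47  0.28  1.33 -1.33]
```

The sideways force has grown to about 1.7 N, so something may be binding. I look before going on.

```bash
python3 - <<'E'
from go import *
cap('side','s_f');cap('top','t_f');cap('wrist','w_f')
T=[];F=[]
for i in range(10):
    vision.camera('top');s=st();F.append(s['ft_force']);T.append(s['torque'])
print(np.mean(F,0).round(2),np.std(F,0).round(2),np.mean(T,0).round(3)); info()
a=load('s_f')['p'];b=load('w_f')['p'];t=load('t_f')['p']
D=np.zeros((600,800,3),np.uint8); D[:,:450]=cv2.resize(a[170:330,180:300],(450,600),interpolation=2); D[:262,450:]=cv2.resize(b,(350,262)); D[262:562,450:]=cv2.resize(t[130:280,40:215],(350,300),interpolation=2)
cv2.imwrite('pics/c6.png',D)
E
```

```text
[ 0.2   2.18 -0.67] [0.52 0.63 0.55] [ 0.481 -0.108  0.024]
t 19.1 grasp [0.588  0.2129 0.1883] jaw -41.08 xdown [ 0. -0. -1.] F [-0.42  3.51 -0.51] w 0.0086 q [ 0.1   0.43 -0.69  1.47  0.28  1.33 -1.33]
```

View pics/c6.png

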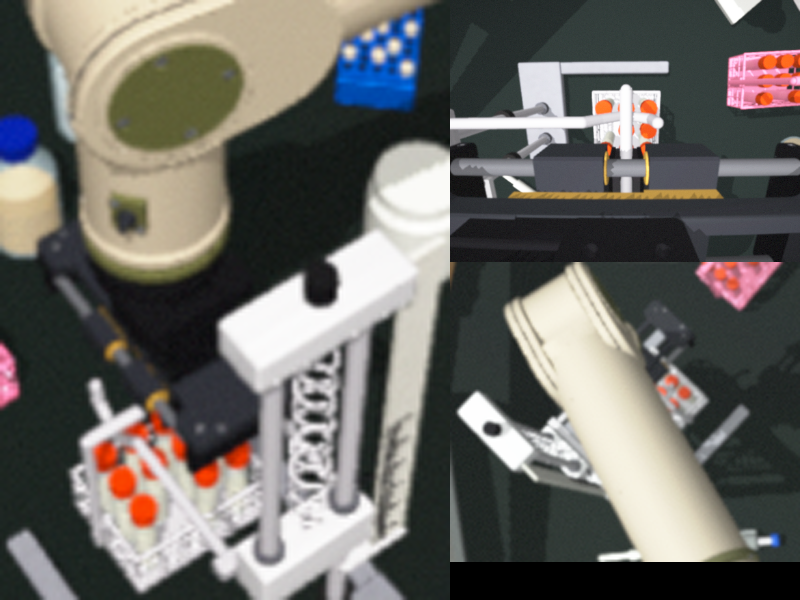

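The bar lies in both notches and nothing else is visibly touching. I check whether the force is drifting and whether the bar or basket has turned in the grip.

```bash
python3 - <<'E'
from go import *
W=np.array([[np.cos(A),np.sin(A)],[-np.sin(A),np.cos(A)]])
s=st();m=R.from_quat(s['eef_rot']).as_matrix()
cap('wrist','w_g')
for n in('w_d','w_e','w_f','w_g'):
    z=load(n);w=cloud(z).reshape(-1,3)
    p0=np.array(s['ee_pos'])+([0,0,.028] if n=='w_d' else 0)
    q=(w-p0)@m
    k=(q[:,0]<-.037)&(q[:,0]>-.052)&(np.abs(q[:,1])<.012)&(q[:,2]<-.013)&(q[:,2]>-.075)
    P=q[k];f=np.polyfit(P[:,2],P[:,1],1);top=[np.percentile(P[(P[:,2]>a)&(P[:,2]<a+.01),0],10).round(4) for a in(-.065,-.055,-.035,-.023)]
    c=q[(q[:,0]>.02)&(q[:,0]<.035)&(np.abs(q[:,1])<.06)&(np.abs(q[:,2])<.08)]
    print(n,'yaw',np.degrees(f[0]).round(2),'y at end',(f[1]-.06*f[0]).round(4),'y at ctr',f[1].round(4),'toptool x along',top,'zend',P[:,2].min().round(4),'caps med',np.median(c,0).round(4),len(c))
F=[]
for i in range(8): vision.camera('top');F.append(st()['ft_force'])
print(np.mean(F,0).round(2))
E
```

```text
w_d yaw 0.03 y at end 0.0004 y at ctr 0.0004 toptool x along [np.float64(-0.0476), np.float64(-0.0475), np.float64(-0.0474), np.float64(-0.0474)] zend -0.0667 caps med [ 0.0261  0.0201 -0.0371] 1548
w_e yaw 0.24 y at end -0.0005 y at ctr -0.0003 toptool x along [np.float64(-0.0475), np.float64(-0.0475), np.float64(-0.0473), np.float64(-0.0473)] zend -0.0668 caps med [ 0.0261  0.0191 -0.0371] 1564
w_f yaw 0.22 y at end -0.0005 y at ctr -0.0003 toptool x along [np.float64(-0.0476), np.float64(-0.0475), np.float64(-0.0475), np.float64(-0.0474)] zend -0.0667 caps med [ 0.026   0.0191 -0.0371] 1565
w_g yaw 0.21 y at end -0.0005 y at ctr -0.0003 toptool x along [np.float64(-0.0478), np.float64(-0.0476), np.float64(-0.0476), np.float64(-0.0476)] zend -0.0667 caps med [ 0.026   0.0192 -0.0371] 1562
[ 0.33  2.59 -0.66]
```

Nothing moves in the grip. The force climbs slowly, as if the position controller's integral were winding up against the laterally rigid hook. Vertical figures agree: sink is 78 mm, and both the wrist force and the position leave about 15.5 mm. I lower 15 mm and ease sideways along the force.

```bash
python3 -m pendant '0.008 -0.001 -0.002 0 0 0;0.02 -0.002 -0.003 0 0 0;0.034 -0.002 -0.004 0 0 0;0.046 -0.002 -0.004 0 0 0;0.055 -0.002 -0.004 0 0 0;0.06 -0.002 -0.004 0 0 0;0.06 -0.002 -0.004 0 0 0' -1 30; python3 av.py
```

```text
time: 20.25
ee_pos: [0.5883, 0.2136, 0.1544]
eef_rot: [-0.644, -0.293, 0.644, -0.293]
ft_force: [-1.4, -2.4, -0.0]
width: 0.0092
meanF [-1.339 -3.678  0.195] sem [0.098 0.101 0.089] z 0.1546
t 21.45 grasp [0.5884 0.2138 0.1733] jaw -41.09 xdown [ 0. -0. -1.] F [-1.07 -3.75  0.34] w 0.0088 q [ 0.09  0.44 -0.68  1.49  0.29  1.31 -1.33]
```

Vertical load at the wrist is now about 0 (+0.2 N) at 93 mm sink, as predicted. The sideways easing overshot, so I undo about two thirds of it and raise 1.5 mm.

```bash
python3 -m pendant '-0.002 0.0005 0.001 0 0 0;-0.004 0.001 0.002 0 0 0;-0.006 0.001 0.0026 0 0 0;-0.006 0.001 0.0026 0 0 0' -1 30; python3 av.py
```

```text
time: 21.85
ee_pos: [0.5883, 0.2137, 0.1564]
eef_rot: [0.644, 0.293, -0.643, 0.293]
ft_force: [1.8, -1.8, -0.3]
width: 0.009
meanF [2.787 0.845 0.164] sem [0.151 0.244 0.075] z 0.1562
t 23.05 grasp [0.588  0.2135 0.1748] jaw -41.07 xdown [ 0.  0. -1.] F [ 3.33  3.41 -0.32] w 0.009 q [ 0.09  0.44 -0.68  1.49  0.28  1.31 -1.33]
```

Vertical balance holds: Fz is about 0.16 N at 92 mm sink, against 93.5 mm predicted. The rest is small lateral wind-up. I drop the grip force to 3 N so it relaxes, then open slightly.

```bash
python3 -m pendant '0 0 0 0 0 0;0 0 0 0 0 0;0 0 0 0 0 0;0 0 0 0 0 0' -1 3; python3 -c "
from go import *
info()"; python3 -m pendant '0 0 0 0 0 0;0 0 0 0 0 0;0 0 0 0 0 0;0 0 0 0 0 0' -0.6 3; python3 chk.py h
```

```text
time: 23.45
ee_pos: [0.5879, 0.2132, 0.156]
eef_rot: [-0.643, -0.293, 0.644, -0.293]
ft_force: [1.7, 0.2, -0.2]
width: 0.0097
t 23.45 grasp [0.5879 0.2132 0.1747] jaw -41.08 xdown [-0. -0. -1.] F [ 1.75  0.2  -0.18] w 0.0097 q [ 0.09  0.44 -0.68  1.49  0.28  1.31 -1.33]
time: 23.85
ee_pos: [0.5879, 0.2132, 0.156]
eef_rot: [-0.644, -0.293, 0.644, -0.293]
ft_force: [0.5, 0.6, 0.6]
width: 0.0174
t 23.85 grasp [0.5879 0.2132 0.1747] jaw -41.08 xdown [-0. -0. -1.] F [0.53 0.56 0.58] w 0.0174 q [ 0.09  0.44 -0.68  1.49  0.28  1.31 -1.33]
bar pts 2604
tool z range -0.0667 -0.013 tool y -0.0009 top z 0.2057
bar in weigher frame: x at y=0 0.0017, yaw err deg 0.50, tcp local [ 0.0012 -0.0038]
```

Released. The bar moved only about 2 mm. I open to 43 mm, check the bar is free, then rise slowly.

```bash
python3 -m pendant '0 0 0 0 0 0;0 0 0 0 0 0;0 0 0 0 0 0;0 0 0 0 0 0;0 0 0 0 0 0;0 0 0 0 0 0' 0 10; python3 chk.py i; python3 -m pendant '-0.02 0 0 0 0 0;-0.05 0 0 0 0 0;-0.09 0 0 0 0 0;-0.14 0 0 0 0 0;-0.2 0 0 0 0 0;-0.28 0 0 0 0 0;-0.36 0 0 0 0 0;-0.44 0 0 0 0 0' 0 10
```

```text
time: 24.55
ee_pos: [0.588, 0.2133, 0.1561]
eef_rot: [0.644, 0.293, -0.644, 0.293]
ft_force: [0.7, -0.1, 1.6]
width: 0.0428
t 24.55 grasp [0.588  0.2133 0.1748] jaw -41.07 xdown [ 0. -0. -1.] F [ 0.74 -0.07  1.61] w 0.0428 q [ 0.09  0.44 -0.68  1.49  0.28  1.31 -1.33]
bar pts 2621
tool z range -0.0667 -0.013 tool y -0.0009 top z 0.2053
bar in weigher frame: x at y=0 0.0017, yaw err deg 0.52, tcp local [ 0.0012 -0.0039]
time: 25.45
ee_pos: [0.5881, 0.2134, 0.2682]
eef_rot: [0.644, 0.293, -0.643, 0.293]
ft_force: [0.1, 1.1, 0.0]
width: 0.0433
```

```bash
python3 -m pendant '-0.08 0 0 0 0 0;-0.15 0 0 0 0 0;-0.2 0 0 0 0 0;-0.22 0.03 0 0 0 0;-0.22 0.1 0 0 0 0;-0.22 0.2 0 0 0 0;-0.22 0.32 0 0 0 0;-0.22 0.45 0 0 0 0' 0 10; python3 -m pendant '0 0.15 0 0 0 0;0 0.3 0 0 0 0;0 0.4 0 0 0 0;0 0.45 0 0 0 0;0 0.45 0 0 0 0' 0 10; python3 - <<'E'
from go import *
info()
W=np.array([[np.cos(A),np.sin(A)],[-np.sin(A),np.cos(A)]])
for i in range(60):
    n='w_j%d'%(i%2); 
    if i%6: vision.camera('top'); continue
    cap('side',n); w=cloud(load(n)).reshape(-1,3);l=np.c_[(w[:,:2]-SEAT)@W.T,w[:,2]]
    b=l[(np.abs(l[:,0])<.03)&(np.abs(l[:,1])<.035)&(l[:,2]>.17)&(l[:,2]<.24)]
    print(round(float(st()['time']),2),len(b),'bar ztop %.4f x %.4f'%(np.percentile(b[:,2],80),np.median(b[:,0])) if len(b)>5 else '')
p,_=cap('side','s_k');t,_=cap('top','t_k')
D=np.zeros((600,800,3),np.uint8);D[:,:450]=cv2.resize(p[150:330,165:300],(450,600),interpolation=2)
D[:263,450:]=cv2.resize(t,(350,263));D[263:563,450:]=cv2.resize(t[130:280,40:215],(350,300),interpolation=2);cv2.imwrite('pics/c7.png',D)
E
```

```text
time: 26.25
ee_pos: [0.6742, 0.1371, 0.3198]
eef_rot: [-0.643, -0.292, 0.644, -0.293]
ft_force: [-0.1, -0.7, 0.3]
width: 0.0433
time: 26.75
ee_pos: [0.759, 0.0621, 0.3181]
eef_rot: [-0.643, -0.291, 0.645, -0.292]
ft_force: [-0.8, 0.9, -0.9]
width: 0.0434
t 26.75 grasp [0.759  0.0621 0.3368] jaw -41.29 xdown [-0.003 -0.002 -1.   ] F [-0.79  0.86 -0.89] w 0.0434 q [ 0.09  0.72 -0.58  0.7   0.38  1.79 -1.  ]
26.8 114 bar ztop 0.2048 x 0.0019
27.1 110 bar ztop 0.2045 x 0.0021
27.4 110 bar ztop 0.2047 x 0.0017
27.7 111 bar ztop 0.2043 x 0.0018
28.0 111 bar ztop 0.2045 x 0.0019
28.3 112 bar ztop 0.2046 x 0.0019Traceback (most recent call last):
  File "<stdin>", line 6, in <module>
ValueError: 200 camera calls are used up
```

Camera calls are used up, but the bar height is steady at 0.2045 ± 0.0003 over 1.5 s. I view the last saved side frame.

```bash
python3 - <<'E'
from go import *
import os
n=max(('w_j0','w_j1'),key=lambda n:os.path.getmtime('pics/%s.npz'%n))
z=load(n);cv2.imwrite('pics/c7.png',cv2.resize(z['p'][140:340,130:330],(600,600),interpolation=2))
E
python3 -m pendant '0 0 0 0 0 0;0 0 0 0 0 0;0 0 0 0 0 0;0 0 0 0 0 0;0 0 0 0 0 0;0 0 0 0 0 0;0 0 0 0 0 0;0 0 0 0 0 0'
```

```text
time: 29.1
ee_pos: [0.7577, 0.0655, 0.3211]
eef_rot: [0.644, 0.293, -0.644, 0.293]
ft_force: [0.3, 1.3, 0.2]
width: 0.0433Traceback (most recent call last):
  File "<stdin>", line 3, in <module>
  File "<stdin>", line 3, in <lambda>
FileNotFoundError: [Errno 2] No such file or directory: 'pics/w_j1.npz'
```

```bash
python3 - <<'E'
from go import *
z=load('w_j0');cv2.imwrite('pics/c7.png',cv2.resize(z['p'][140:340,130:330],(600,600),interpolation=2))
E
python3 -m pendant '0 0 0 0 0 0;0 0 0 0 0 0;0 0 0 0 0 0;0 0 0 0 0 0;0 0 0 0 0 0;0 0 0 0 0 0;0 0 0 0 0 0;0 0 0 0 0 0'
```

```text
time: 29.9
ee_pos: [0.7577, 0.0655, 0.3211]
eef_rot: [0.644, 0.293, -0.644, 0.293]
ft_force: [0.3, -0.1, -0.4]
width: 0.0432
```

View pics/c7.png

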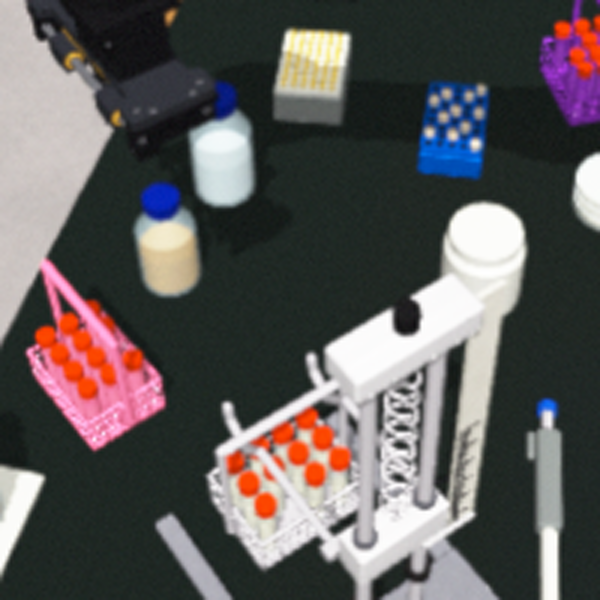

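The basket hangs level in both prongs, from (225,450) to (340,385), with the spring stretched and its underside clear of the bench. The bottles, rack and other baskets are where they were, and the gripper is well away. Handing in.

```bash
python3 -c "
from bench import close_job
print(close_job())"
```

```text
the job is handed in; nothing more can be done
None
```

The steel basket now hangs by its bar in both prongs of the weigher's hook, and I handed the job in at about 30 s of the 64 s allowed. The load of about 3.74 N (roughly 380 g) sank the hook about 90 mm, well short of the 135 mm stop. I let go only once the wrist's vertical load was near zero (0.16 ± 0.08 N).

**Last checks:**
- **Release:** the bar rose only about 2 mm when I let go.
- **Stillness:** its height stayed within 0.5 mm from 26.8 to 28.3 s, and I then waited to 29.9 s.
- **Position:** the last side view, at 28.3 s, shows the basket upright and clear of the bench. The other items in view are where they were, and the gripper is well clear.

**What went wrong or disagreed:**
- **First grip missed:** the fingers closed on top of the bar, pressing it with about 5 N. The real fingertips sit about 24 mm behind the stated TCP. I opened, went lower and gripped again, and nothing moved.
- **Sideways force on the hook:** while the arm was tied to the hook, the sideways force wandered up to about 5 N (last average about 3 N). My small corrections overshot. It eased once I reduced the grip to 3 N.
- **Load readings:** halfway down, the wrist force and the hook's position disagreed by about 0.4 N. They agreed by the time I released.
- **Camera calls ran out:** I used all 200, so the final top-view check of everything on the bench was not made. The jar, the Petri dishes and the tail of the pipette are partly or wholly outside the last picture.

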